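# Snap a lifting handle onto a transformer's eye

### The arm

A 6-joint arm with a two-finger parallel gripper is mounted at the origin on the work surface. World frame = base frame: x ahead of the robot, y to its left, z up, the work surface at z = 0. Lengths are in mm, angles in rad, forces in N, time in s.
With the tool pointing down it reaches from about 275 to 1000 mm from the base axis. Payload 8.4 kg.
Tool frame: the origin (TCP) lies midway between the tips of the shut fingers; the grasp point (between the pads) lies 19 mm behind it; z points along the fingers, y is the line along which they close (so a half turn about z gives the same grasp; the last joint's range is limited). The gripper opens to 85 mm and grips with 20 to 120 N. Pads are 22 mm wide; open, the fingers measure 114 mm over their backs; the gripper's body (76 mm by 85 mm) begins 54 mm behind the grasp point. The pads swing forward as they close: fully open they stand 13 mm farther back than shut.
Start: joints at [-1.168, 0.353, 1.633, -0, 1.155, -0.002], TCP at [246.146, -574.491, 231.281] pointing down, gripper open.
Joint ranges: [-2.63, 2.63], [-0.92, 2.1], [0.06, 2.66], [-1.3, 4.44], [0, 2.69], [-3.02, 3.02]. Speed limits (rad/s): [2.22, 2.22, 2.79, 3.14, 3.14, 3.14].

### API

Orientations are given as [roll, pitch, yaw] about the fixed x, y, z axes, in that order (R = Rz(yaw) Ry(pitch) Rx(roll)).
In Python, from rig import telemetry, optics, r gives the robot as it stands.
- The arm moves only by the tool play_rows, never from a script. Its arguments are lists of equal length, an entry for each row: "dp": the shift along the tool's x, y, z in units of 40 mm (1.0 is 40 mm), a list of three; "rot": the turn, a rotation vector about the tool's x, y, z in units of 6 degrees (1.0 is 6 degrees), a list of three. In form: {"dp": [[tx, ty, tz], ...], "rot": [[ax, ay, az], ...]}. A call has 1 to 5 rows; each row is the pose to reach, as a shift and turn from the pose commanded when the call began, along the tool's axes at that moment; what a row does not reach only later rows make up. A row lasts 1/12 s, in which the tool goes at most 41.7 mm and 7.16 degrees, less where a joint would pass 70% of its speed; a pose out of reach is approached as far as the arm can. A call with a gripper value outside its range is refused whole. "fingers" is the opening, from 0 (shut) to 1 (fully open), set as the call begins (left out, the last holds). The fingers move at their own pace and stop on an object; "grip_force" is the grip in N (left out, the last holds). Time passes only in rows, so rows that repeat a pose let the fingers close. It gives the time, the measured TCP pose, the force, the opening and the grip force at its end, in the units of the state.
- telemetry.sense(): the state, without advancing time (a new reading comes with each control period).
- optics.grab_frame(name): name is "scene" or "side" or "wrist"; returns a dict with "color" (400x640x3 uint8, red, green, blue), "mtx" (3x3 intrinsics, pixels), "R" (3x3) and "t" (3): a world point X has camera coordinates R X + t; the wrist camera has in their place "mount" (4x4, takes a point from camera to tool coordinates, whose origin is the TCP and whose axes are the flange's). Camera axes: x right, y down, z forward; pixel columns grow to the right and rows downward; lengths in mm; the calibration is good to about 2 mm. A picture is of the moment at which its call begins: read the wrist's pose just before it. There is no depth.
- r.sign_off(): hands the job in; it is judged then, once.
The state is a dict: "clock": time; "qpos": joint angles; "qvel": joint speeds; "joint_efforts": joint torques, N m; "eef_pos": TCP position; "tcp_rot": TCP orientation; "contact_force": force on the tool from outside, world axes, zero at the start; "wrist_torque": the same for the moment, N m; "opening": opening from 0.0 (shut) to 1.0 (fully open); "grasp_force": force on a finger pad.
Only numpy, scipy, OpenCV 4.12 (cv2) and the standard library are available. Lean on these libraries where they do the work, as an engineer would, in place of code of your own. Each camera call takes 0.05 s, during which the arm holds its last target. There are 200 camera calls.

### The job

Take the clip-on lifting handle (the one with the square black grip and two legs with a sprung gate between them) out of the rack, stand it on the cork mat and let go, so that you can take the grip again by its other two faces: between the transformer's frame plates there is no room for fingers on the first two. Then press it straight down over the transformer's lifting bar until the bar has pushed past the gate, the gate has sprung shut under it and both legs stand upright on the transformer's core, and let go. Leave the other things on the bench where they are.

Things in the scene. Friction and masses are not known exactly. Their poses are not given: they have to be found in the camera images.
- handle: Loose clip-on lifting handle, about 0.3 kg (+-25%), 135 mm tall, upright on two metal legs. Origin midway between the feet on their underside, z up. Legs spread along its x: each fills |x| 14 to 28 mm, |y| under 20 mm, z 0 to 70 mm; the mouth between them is 28 mm wide, bevelled to 40 mm at the feet. Crown above to z 80 mm. Half-turn alike for the job. In the rack its x lies across the bay (5 degrees).
- grip (a point): Middle of the handle's black square-cornered grip, 112.5 mm above the feet: 44 mm wide in the handle's x, 40 mm in its y, from 90 to 135 mm above the feet. In the rack bay only its two y faces can be taken (walls beside the x faces); on the transformer only its two x faces (frame plates beside the y faces). Axes are the handle's.
- gate (a joint): Handle's sprung brass gate, rad: 0 shut, lying across the mouth 9 to 15 mm above the feet; hinged on the -x leg (x -17 mm, z 12 mm), 36 mm long, opens only inwards, free end up, to 1.56. A spring shuts it. Pushing the handle down over a bar takes about 5 N (bar near the free end), 10 N (middle) or 25 N (hinge side); the bar passes the gate's end 25 to 42 mm above the hinge, then the gate snaps shut below the bar.
- transformer: Transformer fixed to the bench, 140 by 112 by 205 mm. Origin at the centre of its underside, z up. Flat core top 70 mm above the bench (80 mm in x, 60 mm in y); copper windings at its +-x ends. Two upright frame plates, inner faces at y -30 and 30 mm, 6 mm thick, 50 mm wide in x above the core, rise to 205 mm, so a handle standing on the core is between them. Yaw within 0.35 rad of the bench.
- eye (a point): Middle of the transformer's lifting bar: rigid round steel bar 12 mm thick along the transformer's y from plate to plate (60 mm), 126 mm above the bench, 56 mm above the core top, over the transformer's origin. The handle's legs straddle it: handle's y parallel to transformer's y, either way round. Axes are the transformer's.
- rack: Fixed plywood rack, 90 mm in x, 228 mm in y, 141 mm tall. Origin at the centre of its underside. Floor 6 mm thick; four upright walls 6 mm thick make three bays 68 mm wide at y -74, 0 and 74 mm, open at top, front (-x) and back (+x). Its three things change bays from run to run; rack and transformer may change sides. Yaw within 0.3 rad of the bench.
- mat: Flat cork mat fixed on the bench, 170 by 170 mm, 2 mm thick, empty. Origin at the centre of its underside; its top is 2 mm above the bench.
- puller: Loose bystander in the rack: round black grip (43 mm across) on a round steel shaft with a round foot, 125 mm tall. Origin at the centre of its underside.
- tbar: Loose bystander in the rack: steel T-bar on a flat foot, 99 mm tall. Origin at the centre of its underside.
- ammeter: Loose bystander: black panel meter box with a white dial, 50 by 90 by 100 mm. Origin at the centre of its underside.
- reel: Loose bystander: solder reel, 60 mm across, 50 mm tall. Origin at the centre of its underside.
- capacitor: Loose bystander: upright aluminium can, 44 mm across, 80 mm tall. Origin at the centre of its underside.
- heatsink: Loose bystander: finned aluminium heatsink, 70 by 50 by 33 mm. Origin at the centre of its underside.
- screwdriver: Loose bystander: screwdriver lying on the bench, about 200 mm long.
- wrench: Loose bystander: wrench lying on the bench, about 180 mm long.
Things that resemble listed ones, but are neither listed nor needed, are in the scene too. Leave any green or purple look-alike of the handle alone.

How it is judged (in metres and radians):
On the way:
1. the handle stands upright on the mat, let go (x of handle in the frame of mat between -0.085 and 0.085 m and y of handle in the frame of mat between -0.085 and 0.085 m and height (world z) of handle below 0.008 m and angle between handle's own z axis and vertical below 0.1 rad and linear speed of handle below 0.02 m/s and contact force between the fingers and handle below 0.1 N), for 0.2 s.
At the end, for the whole second after the job is handed in: The lifting bar is between the handle's legs and above the gate, with the feet on the core (bar 50 to 62 mm above the feet plane, within 14 mm of the handle's middle in its x and 20 mm in its y), the gate is shut (under 0.12 rad), the handle is upright (within 0.1 rad), at rest and released (x of eye in the frame of handle between -0.014 and 0.014 m and y of eye in the frame of handle between -0.02 and 0.02 m and z of eye in the frame of handle between 0.05 and 0.062 m and value of joint gate below 0.12 rad and angle between handle's own z axis and vertical below 0.1 rad and linear speed of handle below 0.02 m/s and contact force between the fingers and handle below 0.1 N); the robot touches nothing.
It fails at once if a bystander is moved by more than 30 mm (distance of any of puller, tbar, ammeter, reel, capacitor, heatsink, screwdriver, wrench from where it was at the start of the episode above 0.03 m).
It also fails if it takes over 59 s, if anything falls off the work surface, if the arm or the gripper's body presses on something with over 40 N, if the wrist force passes 120 N, or if a joint passes its speed limit or range.

## Working session

There is one attempt and no reset: what is moved stays moved. The work goes in short steps, Python scripts to look and compute and a tool call to move; the robot and the scene stay as the last step left them, time stands still between calls to the robot, and variables do not carry over. Pictures are saved under pics/ and viewed, at most 12 in all, crops included, and the job is handed in when it is done.

Besides the shell and the picture viewer there is one more tool, called after "Emit:" in YAML: its name, and indented under it one key for each argument. play_rows: Moves the arm, as the interface text tells. Its arguments: {"type":"object","properties":{"dp":{"type":"array"},"rot":{"type":"array"},"fingers":{"type":"number"},"grip_force":{"type":"number"}},"required":["dp","rot"]}

```bash
ls; mkdir -p pics; python3 - <<'E'
from rig import telemetry, optics, r
import cv2, numpy as np, pickle
print(telemetry.sense())
fs={n:optics.grab_frame(n) for n in("scene","side")}
pickle.dump(fs,open('f0.pkl','wb'))
for n,f in fs.items():
    cv2.imwrite(f'pics/{n}0.png',f["color"][:,:,::-1]); print(n,f["mtx"].tolist(),(-f["R"].T@f["t"]).tolist())
w=optics.grab_frame("wrist");print(w["mtx"],w["mount"])
E
```

```text
pics
{'clock': 0.0, 'qpos': array([-1.16842309e+00,  3.53628702e-01,  1.63412674e+00, -1.17666313e-05,
        1.15520323e+00, -2.41330766e-03]), 'qvel': array([ 0.00056643, -0.00029792, -0.00071054, -0.00081933,  0.00075347,
       -0.00041404]), 'joint_efforts': array([ 1.78792379e-03, -6.05247045e+01, -3.42059076e+01, -6.39670861e-05,
        9.25193424e-03,  5.66118352e-07]), 'eef_pos': array([ 245.94336288, -574.0622865 ,  230.57699037]), 'tcp_rot': array([-3.14022662e+00,  7.46187810e-06,  4.04791307e-01]), 'contact_force': array([-0.35017914, -0.12385154,  1.06109474]), 'wrist_torque': array([ 0.03346725,  0.01507869, -0.04199418]), 'grasp_force': 0.0, 'opening': 0.9987771122985055}
scene [[469.06996674981275, 0.0, 322.8564903324007], [0.0, 469.06996674981275, 203.81542005145656], [0.0, 0.0, 1.0]] [1149.8400454130276, 203.32567974931737, 1232.7894805444055]
side [[396.6918468514522, 0.0, 316.02378048545637], [0.0, 396.6918468514522, 202.51452861802116], [0.0, 0.0, 1.0]] [458.2014999842502, 674.1759224455036, 596.3436470761911]
[[310.32500434   0.         315.77617592]
 [  0.         310.32500434 196.96572876]
 [  0.           0.           1.        ]] [[-4.33794554e-04 -9.63234666e-01 -2.68661107e-01  6.80951755e+01]
 [ 9.99999772e-01 -5.57133687e-04  3.82846731e-04 -1.82532067e-01]
 [-5.18451396e-04 -2.68660879e-01  9.63234687e-01 -1.42030267e+02]
 [ 0.00000000e+00  0.00000000e+00  0.00000000e+00  1.00000000e+00]]
```

View pics/scene0.png

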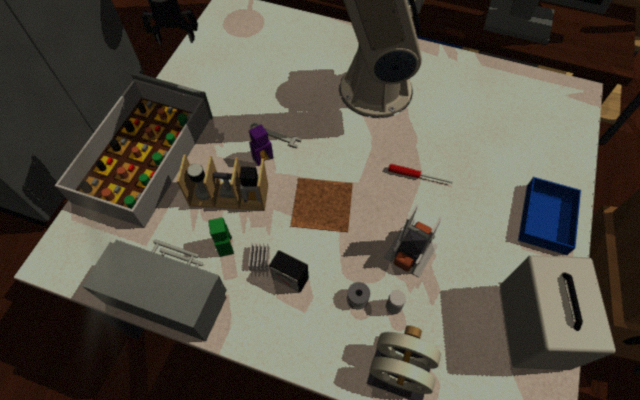

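View pics/side0.png

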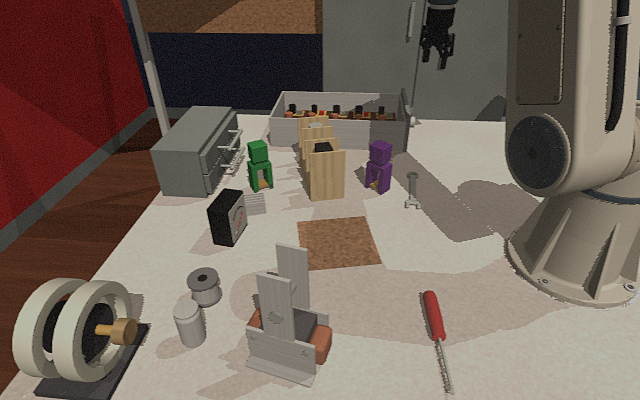

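The scene view shows these candidates for the handle: a black square grip in the rack's right bay (248,178), a round black grip in the left bay (195,172, the puller), the T-bar in the middle (223,183), the green look-alike (220,235) and the purple one (260,143). I choose (248,178). The mat is at (322,204) and the transformer at (412,242).

```bash
cat > h.py <<'E'
import numpy as np, cv2, pickle
def ray(f,u,v,z):
    d=f["R"].T@np.linalg.inv(f["mtx"])@np.array([u,v,1.]); c=-f["R"].T@f["t"]
    return (c+d*(z-c[2])/d[2])
E
python3 - <<'E'
from h import *
fs=pickle.load(open('f0.pkl','rb'));f=fs["scene"]
im=f["color"][:,:,::-1]
a=cv2.resize(im[145:220,170:280],(800,545),interpolation=cv2.INTER_CUBIC)[:,:]
b=cv2.resize(im[200:280,380:450],(525,600),interpolation=cv2.INTER_CUBIC)
m=np.zeros((600,800,3),np.uint8)
a=cv2.resize(im[150:215,175:275],(400,260),interpolation=cv2.INTER_CUBIC); m[:260,:400]=a
a=cv2.resize(im[200:280,380:450],(350,400),interpolation=cv2.INTER_CUBIC); m[:400,430:780]=a
s=fs["side"]["color"][:,:,::-1]
m[270:600,:400]=cv2.resize(s[110:210,280:401],(400,330),interpolation=cv2.INTER_CUBIC)
cv2.imwrite('pics/crop1.png',np.clip(m*1.5,0,255).astype(np.uint8))
hsv=cv2.cvtColor(im,cv2.COLOR_BGR2HSV)
mk=((hsv[...,0]<18)&(hsv[...,1]>110)&(hsv[...,2]>60)).astype(np.uint8); mk[:170]=0;mk[240:]=0;mk[:,:285]=0;mk[:,360:]=0
rc=cv2.minAreaRect(cv2.findNonZero(mk));P=[ray(f,*p,2)[:2].round() for p in cv2.boxPoints(rc)];print(rc,P,np.mean(P,0))
print('grip',ray(f,248,175,141))
E
```

```text
((321.45050048828125, 204.49505615234375), (57.115135192871094, 49.055335998535156), 5.710593223571777) [array([596., -84.]), array([ 433., -132.]), array([394.,  41.]), array([558.,  78.])] [495.25 -24.25]
grip [ 551.32685745 -220.12451303  141.        ]
```

View pics/crop1.png

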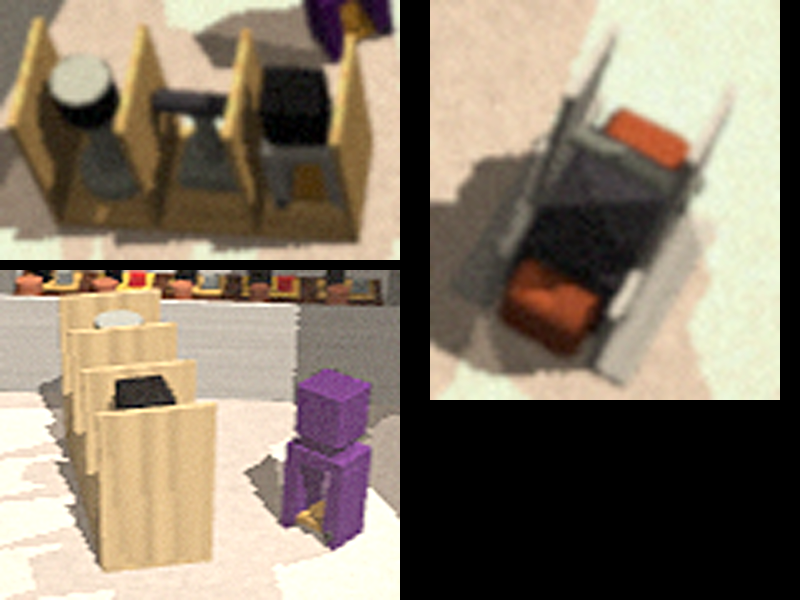

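The crop confirms it: the square black grip sits in the right bay on two metal legs with a brass gate (about 248,173 in the scene view). The puller (round) and the T-bar are in the other two bays.

```bash
python3 - <<'E'
from h import *
fs=pickle.load(open('f0.pkl','rb'));f=fs["scene"];s=fs["side"]
for n,p in dict(Lb=(185,155),Rb=(263,159.5),Lf=(177.5,181),Rf=(259,189),grip=(249.2,172)).items(): print(n,ray(f,*p,141).round())
for p in((311.2,153.3),(345,150.2)): print('side',ray(s,*p,141).round())
print('sidegrip',ray(s,280+145/3.306,110+113/3.306,141).round())
# plates top
for p in((417,206),(408,220),(440,218),(432,236)): print('pl',ray(f,*p,205).round())
# side plates tops
for p in((276,243),(309,250),(257,274),(291,283)): print('pls',ray(s,*p,205).round())
for n,q in fs.items():
  hsv=cv2.cvtColor(q["color"][:,:,::-1].copy(),cv2.COLOR_BGR2HSV)
  mk=((hsv[...,0]<12)&(hsv[...,1]>120)&(hsv[...,2]>60)).astype(np.uint8)
  k,l,st,c=cv2.connectedComponentsWithStats(mk)
  for i in range(1,k):
    if st[i,4]>30: print(n,st[i],c[i].round(1),ray(q,*c[i],60).round())
E
```

```text
Lb [ 549. -415.  141.]
Rb [ 490. -201.  141.]
Lf [ 634. -394.  141.]
Rf [ 583. -174.  141.]
grip [ 541. -221.  141.]
side [ 570. -178.  141.]
side [ 489. -201.  141.]
sidegrip [ 543. -229.  141.]
pl [529. 242. 205.]
pl [575. 230. 205.]
pl [543. 303. 205.]
pl [598. 296. 205.]
pls [573. 230. 205.]
pls [522. 241. 205.]
pls [587. 296. 205.]
pls [537. 308. 205.]
scene [131 146  10  10  48] [135.1 150. ] [ 539. -613.   60.]
scene [107 156   6   9  35] [109.7 160.1] [ 598. -666.   60.]
scene [128 163   7   9  42] [131.1 167.1] [ 598. -592.   60.]
scene [116 165  12  13  77] [121.2 170.6] [ 619. -614.   60.]
scene [389 164  32  14 202] [404.7 169.9] [333. 183.  60.]
scene [100 187  14  13  95] [106.6 192.7] [ 700. -613.   60.]
scene [415 222  17  12 103] [423.2 227.5] [503. 280.  60.]
scene [396 254  17  12 110] [404.4 259.7] [614. 254.  60.]
side [    0     0   148   230 17421] [58.9 93.6] [1652. -749.   60.]
side [285 111   8   7  45] [288.6 114. ] [ 702. -610.   60.]
side [303 111  13   6  46] [309. 114.] [ 631. -615.   60.]
side [329 113  10   6  40] [334.4 115.8] [ 542. -606.   60.]
side [    0   150   160   245 11172] [ 71.7 238.8] [1049.   92.   60.]
side [423 291  23  51 639] [433.9 315.5] [318. 223.  60.]
side [ 57 293  14  10  44] [ 64.5 297.3] [963. 245.  60.]
side [247 308  15  20 159] [255.3 319.2] [613. 259.  60.]
side [309 325  23  40 543] [321.2 341.8] [499. 292.  60.]
```

Emit:
play_rows:
  dp:
    - [0.85,-0.42,-0.12]
    - [1.7,-0.85,-0.25]
    - [2.55,-1.28,-0.37]
    - [3.4,-1.7,-0.5]
    - [3.4,-1.7,-0.5]
  rot:
    - [0,0,0]
    - [0,0,0]
    - [0,0,0]
    - [0,0,0]
    - [0,0,0]
  fingers: 1

```text
clock: 0.57
eef_pos: [347.8, -454.3, 252.1]
tcp_rot: [-3.141, -0.002, 0.408]
contact_force: [0.5, -0.5, -0.4]
opening: 1.001
grasp_force: 0.0
```

Emit:
play_rows:
  dp:
    - [0.85,-0.42,-0.12]
    - [1.7,-0.85,-0.25]
    - [2.55,-1.28,-0.37]
    - [3.4,-1.7,-0.5]
    - [3.4,-1.7,-0.5]
  rot:
    - [0,0,0]
    - [0,0,0]
    - [0,0,0]
    - [0,0,0]
    - [0,0,0]

```text
clock: 0.98
eef_pos: [446.2, -338.4, 272.2]
tcp_rot: [3.142, -0.003, 0.408]
contact_force: [0.4, -0.1, 0.3]
opening: 0.995
grasp_force: 0.0
```

Emit:
play_rows:
  dp:
    - [0.85,-0.42,-0.12]
    - [1.7,-0.85,-0.25]
    - [2.55,-1.28,-0.37]
    - [3.4,-1.7,-0.5]
    - [3.4,-1.7,-0.5]
  rot:
    - [0,0,0]
    - [0,0,0]
    - [0,0,0]
    - [0,0,0]
    - [0,0,0]

```text
clock: 1.4
eef_pos: [544.6, -222.3, 292.1]
tcp_rot: [-3.142, -0.003, 0.408]
contact_force: [-0.4, 0.0, -0.3]
opening: 1.001
grasp_force: 0.0
```

Emit:
play_rows:
  dp:
    - [0,0,0]
    - [0,0,0]
    - [0,0,0]
    - [0,0,0]
    - [0,0,0]
  rot:
    - [0,0,-1.1]
    - [0,0,-2.2]
    - [0,0,-3.3]
    - [0,0,-4.5]
    - [0,0,-4.5]

```text
clock: 1.82
eef_pos: [540.4, -226.7, 290.9]
tcp_rot: [-3.141, 0.0, 0.882]
contact_force: [-0.9, 0.5, 0.1]
opening: 1.002
grasp_force: 0.0
```

Emit:
play_rows:
  dp:
    - [0,0,0]
    - [0,0,0]
    - [0,0,0]
    - [0,0,0]
    - [0,0,0]
  rot:
    - [0,0,-1.1]
    - [0,0,-2.2]
    - [0,0,-3.3]
    - [0,0,-4.5]
    - [0,0,-4.5]

```text
clock: 2.23
eef_pos: [540.5, -226.7, 291.1]
tcp_rot: [-3.141, 0.0, 1.349]
contact_force: [0.3, 0.9, -0.2]
opening: 1.002
grasp_force: 0.0
```

Emit:
play_rows:
  dp:
    - [0,0,0]
    - [0,0,0]
    - [0,0,0]
    - [0,0,0]
    - [0,0,0]
  rot:
    - [0,0,-1.1]
    - [0,0,-2.2]
    - [0,0,-3.3]
    - [0,0,-4.6]
    - [0,0,-4.6]

```text
clock: 2.65
eef_pos: [540.6, -226.6, 291.1]
tcp_rot: [-3.141, -0.0, 1.828]
contact_force: [0.3, -0.6, -0.4]
opening: 1.002
grasp_force: 0.0
```

```bash
cat >> h.py <<'E'
from scipy.spatial.transform import Rotation as Ro
def wray(f,s,u,v,z):
    R=Ro.from_euler('xyz',s["tcp_rot"]).as_matrix(); M=f["mount"]
    d=R@M[:3,:3]@np.linalg.inv(f["mtx"])@np.array([u,v,1.]); c=R@M[:3,3]+s["eef_pos"]
    return c+d*(z-c[2])/d[2]
def go(s,p,yaw):
    R=Ro.from_euler('xyz',s["tcp_rot"]); T=Ro.from_euler('xyz',[np.pi,0,yaw])
    print('dp',(R.inv().apply(np.array(p)-s["eef_pos"])/40).round(2),'rot',np.degrees((R.inv()*T).as_rotvec()/6).round(2))
def look(n):
    from rig import telemetry,optics
    s=telemetry.sense(); f=optics.grab_frame("wrist"); pickle.dump((f,s),open(n+'.pkl','wb'))
    cv2.imwrite(f'pics/{n}.png',f["color"][:,:,::-1]); print(s["clock"],s["eef_pos"].round(1),s["tcp_rot"].round(3),s["opening"],s["contact_force"].round(1)); return f,s
E
python3 -c "
from h import *
look('w1')"
```

```text
2.65 [ 540.6 -226.6  291.1] [-3.141 -0.     1.828] 1.0018491106631433 [ 0.3 -0.6 -0.4]
```

View pics/w1.png

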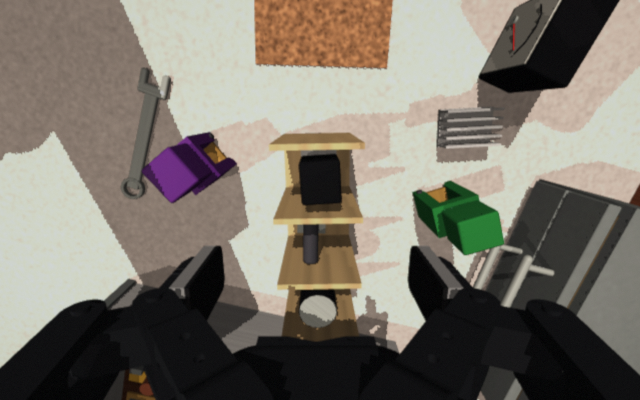

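The wrist view shows the rack with the grip in its upper bay, near pixel (320,180). The purple look-alike is at (185,167), clear of the grasp line.

```bash
python3 - <<'E'
from h import *
f,s=pickle.load(open('w1.pkl','rb'))
g=f["color"].max(2)
print(g[146:212:2,322]); print(g[180,290:352:2])
m=(g<45).astype(np.uint8); m[:145]=0;m[212:]=0;m[:,:285]=0;m[:,355:]=0
k,l,st,c=cv2.connectedComponentsWithStats(m); i=1+st[1:,4].argmax(); rc=cv2.minAreaRect(cv2.findNonZero((l==i).astype(np.uint8)));print(st[i],rc)
for p in cv2.boxPoints(rc): print(p,wray(f,s,*p,141).round(1))
for p in((300,154),(341,154)): pass
crop=np.clip(f["color"][135:235,260:380,::-1]*2.5,0,255).astype(np.uint8)
cv2.imwrite('pics/w1c.png',cv2.resize(crop,(720,600),interpolation=cv2.INTER_CUBIC))
E
```

```text
[207 205 124  84  55   5   8  14  18  20  19  19  19  19  18  19  20  18
  19  17  17  18  19  17  16  17  17  20  19  41  57  56  64]
[207 160 132 131 124  40  19  20  21  18  20  19  19  19  19  18  18  17
  19  19  18  18  17  21  17  33  82  84  92  95  98]
[ 299  154   43   52 1973] ((319.7896728515625, 179.4241180419922), (50.03116226196289, 40.987972259521484), 86.633544921875)
[297.8621  155.65515] [ 517.4 -204.7  141. ]
[338.77933 153.24826] [ 554.1 -192.8  141. ]
[341.71725 203.19308] [ 570.3 -239.2  141. ]
[300.80002 205.59998] [ 532.  -251.8  141. ]
```

View pics/w1c.png

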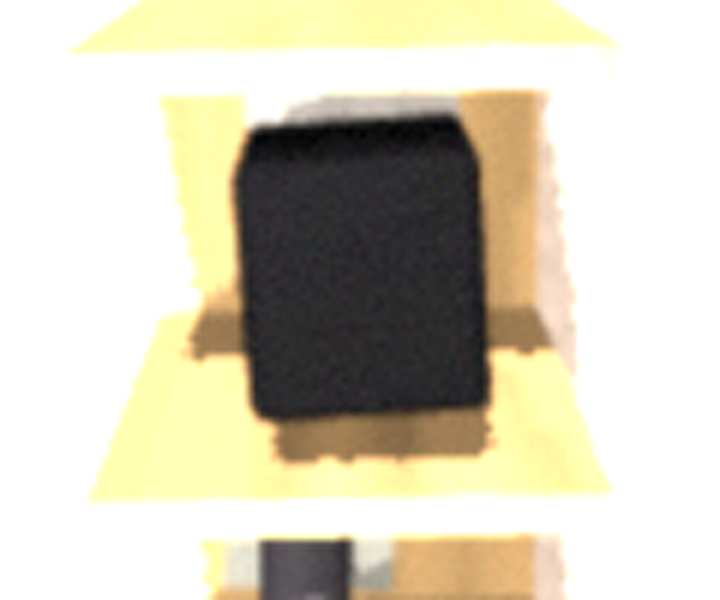

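The close crop shows the top face with corners at about (299,164), (340,162), (341,202) and (303,205).

```bash
python3 - <<'E'
from h import *
f,s=pickle.load(open('w1.pkl','rb'))
P=np.array([wray(f,s,*p,141)[:2] for p in((299.2,164.2),(339.7,161.7),(341.3,202.5),(303,204.7))]);print(P.round(1))
c=P.mean(0); vx=(P[0]+P[1]-P[2]-P[3])/2; vy=(P[1]+P[2]-P[0]-P[3])/2
yx=np.arctan2(vx[1],vx[0]); yy=np.arctan2(vy[1],vy[0])+np.pi/2
print(c,np.linalg.norm(vx),np.linalg.norm(vy),yx,yy)
Y=(yx+yy)/2
go(s,[*c,98],Y)
E
```

```text
[[ 520.6 -212.3]
 [ 557.1 -200.2]
 [ 569.7 -238.6]
 [ 533.8 -250.4]]
[ 545.30172567 -225.3826614 ] 40.36527376126938 38.09579958297595 1.896375909981218 1.8883872947808946
dp [-0.    0.12  4.83] rot [-0.   -0.   -0.62]
```

Emit:
play_rows:
  dp:
    - [0,0.12,0.9]
    - [0,0.12,1.8]
    - [0,0.12,2.7]
    - [0,0.12,3.5]
    - [0,0.12,3.8]
  rot:
    - [0,0,-0.62]
    - [0,0,-0.62]
    - [0,0,-0.62]
    - [0,0,-0.62]
    - [0,0,-0.62]

```text
clock: 3.12
eef_pos: [542.9, -224.2, 134.9]
tcp_rot: [-3.137, -0.004, 1.886]
contact_force: [-0.7, 0.0, 0.0]
opening: 1.0
grasp_force: 0.0
```

Emit:
play_rows:
  dp:
    - [0,0,0.4]
    - [0,0,0.8]
    - [0,0,1.0]
    - [0,0,1.0]
    - [0,0,1.0]
  rot:
    - [0,0,0]
    - [0,0,0]
    - [0,0,0]
    - [0,0,0]
    - [0,0,0]

```text
clock: 3.53
eef_pos: [545.8, -225.3, 99.9]
tcp_rot: [3.141, 0.0, 1.892]
contact_force: [0.4, -0.9, 0.9]
opening: 0.997
grasp_force: 0.0
```

Emit:
play_rows:
  dp:
    - [0,0,0]
    - [0,0,0]
    - [0,0,0]
    - [0,0,0]
    - [0,0,0]
  rot:
    - [0,0,0]
    - [0,0,0]
    - [0,0,0]
    - [0,0,0]
    - [0,0,0]
  fingers: 0
  grip_force: 50

```text
clock: 3.95
eef_pos: [545.7, -225.3, 100.1]
tcp_rot: [3.141, 0.001, 1.894]
contact_force: [-2.4, -0.0, 6.7]
opening: 0.463
grasp_force: 49.6
```

Emit:
play_rows:
  dp:
    - [0,0,0]
    - [0,0,0]
    - [0,0,0]
    - [0,0,0]
    - [0,0,0]
  rot:
    - [0,0,0]
    - [0,0,0]
    - [0,0,0]
    - [0,0,0]
    - [0,0,0]

```text
clock: 4.37
eef_pos: [545.7, -225.3, 100.1]
tcp_rot: [3.141, 0.001, 1.894]
contact_force: [-1.8, -0.0, 7.3]
opening: 0.462
grasp_force: 49.6
```

Emit:
play_rows:
  dp:
    - [0,0,-0.4]
    - [0,0,-1.2]
    - [0,0,-2.0]
    - [0,0,-2.8]
    - [0,0,-3.4]
  rot:
    - [0,0,0]
    - [0,0,0]
    - [0,0,0]
    - [0,0,0]
    - [0,0,0]

```text
clock: 4.78
eef_pos: [545.7, -225.1, 237.6]
tcp_rot: [3.141, 0.001, 1.894]
contact_force: [0.5, -0.3, -3.2]
opening: 0.46
grasp_force: 51.6
```

Emit:
play_rows:
  dp:
    - [0,0,-0.4]
    - [0,0,-0.8]
    - [0,0,-0.8]
    - [0,0,-0.8]
    - [0,0,-0.8]
  rot:
    - [0,0,0]
    - [0,0,0]
    - [0,0,0]
    - [0,0,0]
    - [0,0,0]

```text
clock: 5.2
eef_pos: [544.7, -224.8, 265.9]
tcp_rot: [-3.14, -0.001, 1.894]
contact_force: [0.1, 0.0, -3.7]
opening: 0.463
grasp_force: 51.8
```

Emit:
play_rows:
  dp:
    - [0.5,0.04,0]
    - [1.1,0.1,0]
    - [1.7,0.15,0]
    - [2.3,0.2,0]
    - [2.9,0.25,0]
  rot:
    - [0,0,0]
    - [0,0,0]
    - [0,0,0]
    - [0,0,0]
    - [0,0,0]

```text
clock: 5.62
eef_pos: [516.8, -110.8, 265.4]
tcp_rot: [-3.139, -0.002, 1.893]
contact_force: [-0.2, 0.3, -3.6]
opening: 0.462
grasp_force: 51.6
```

Emit:
play_rows:
  dp:
    - [0.6,0.04,0]
    - [1.2,0.1,0]
    - [1.8,0.14,0]
    - [2.27,0.14,0]
    - [2.27,0.14,0]
  rot:
    - [0,0,0]
    - [0,0,0]
    - [0,0,0]
    - [0,0,0]
    - [0,0,0]

```text
clock: 6.03
eef_pos: [492.5, -21.3, 265.6]
tcp_rot: [-3.139, -0.003, 1.896]
contact_force: [0.2, 0.2, -3.8]
opening: 0.464
grasp_force: 51.6
```

Emit:
play_rows:
  dp:
    - [0,0,0.6]
    - [0,0,1.4]
    - [0,0,2.2]
    - [0,0,3.0]
    - [0,0,3.5]
  rot:
    - [0,0,0]
    - [0,0,0]
    - [0,0,0]
    - [0,0,0]
    - [0,0,0]

```text
clock: 6.45
eef_pos: [492.2, -24.3, 123.4]
tcp_rot: [-3.137, -0.002, 1.894]
contact_force: [-0.2, -0.7, -3.8]
opening: 0.464
grasp_force: 51.4
```

```bash
python3 -c "
from h import *
f,s=look('w2')
from rig import optics
S=optics.grab_frame('side');a=S['color'][100:300,200:480,::-1]
w=cv2.resize(f['color'][:,:,::-1],(420,262))
m=np.zeros((570,420,3),np.uint8);m[:300]=cv2.resize(a,(420,300));m[305:567]=w;cv2.imwrite('pics/m2.png',m)"
```

```text
6.45 [492.2 -24.3 123.4] [-3.137e+00 -2.000e-03  1.894e+00] 0.4640391097181328 [-0.2 -0.7 -3.8]
```

View pics/m2.png

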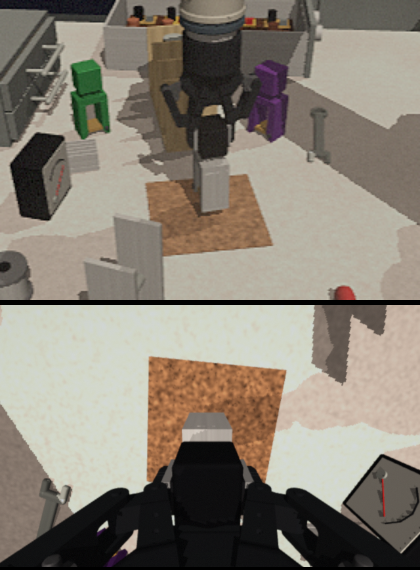

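The handle hangs upright over the mat, with its legs just above the cork.

Emit:
play_rows:
  dp:
    - [0,0,0.2]
    - [0,0,0.4]
    - [0,0,0.55]
    - [0,0,0.6]
    - [0,0,0.63]
  rot:
    - [0,0,0]
    - [0,0,0]
    - [0,0,0]
    - [0,0,0]
    - [0,0,0]

```text
clock: 6.97
eef_pos: [494.8, -24.1, 102.2]
tcp_rot: [3.141, 0.0, 1.894]
contact_force: [0.6, -0.2, -3.2]
opening: 0.463
grasp_force: 51.9
```

Emit:
play_rows:
  dp:
    - [0,0,0.02]
    - [0,0,0.04]
    - [0,0,0.06]
    - [0,0,0.07]
    - [0,0,0.07]
  rot:
    - [0,0,0]
    - [0,0,0]
    - [0,0,0]
    - [0,0,0]
    - [0,0,0]

```text
clock: 7.38
eef_pos: [494.7, -24.0, 99.4]
tcp_rot: [3.141, 0.0, 1.894]
contact_force: [0.4, 0.3, -3.5]
opening: 0.458
grasp_force: 51.9
```

Emit:
play_rows:
  dp:
    - [0,0,0.02]
    - [0,0,0.04]
    - [0,0,0.06]
    - [0,0,0.07]
    - [0,0,0.07]
  rot:
    - [0,0,0]
    - [0,0,0]
    - [0,0,0]
    - [0,0,0]
    - [0,0,0]

```text
clock: 7.8
eef_pos: [494.5, -24.0, 96.3]
tcp_rot: [-3.141, -0.0, 1.894]
contact_force: [0.0, -0.8, -3.6]
opening: 0.461
grasp_force: 51.9
```

Emit:
play_rows:
  dp:
    - [0,0,0.01]
    - [0,0,0.02]
    - [0,0,0.03]
    - [0,0,0.03]
    - [0,0,0.03]
  rot:
    - [0,0,0]
    - [0,0,0]
    - [0,0,0]
    - [0,0,0]
    - [0,0,0]

```text
clock: 8.22
eef_pos: [494.6, -24.0, 96.1]
tcp_rot: [3.142, 0.0, 1.894]
contact_force: [-3.5, 0.3, 9.7]
opening: 0.462
grasp_force: 53.5
```

Emit:
play_rows:
  dp:
    - [0,0,0]
    - [0,0,0]
    - [0,0,0]
    - [0,0,0]
    - [0,0,0]
  rot:
    - [0,0,0]
    - [0,0,0]
    - [0,0,0]
    - [0,0,0]
    - [0,0,0]
  fingers: 1

```text
clock: 8.63
eef_pos: [494.7, -24.0, 95.3]
tcp_rot: [3.142, 0.0, 1.894]
contact_force: [0.2, 0.1, -0.1]
opening: 1.002
grasp_force: 0.0
```

Emit:
play_rows:
  dp:
    - [0,0,0]
    - [0,0,0]
    - [0,0,0]
    - [0,0,0]
    - [0,0,0]
  rot:
    - [0,0,0]
    - [0,0,0]
    - [0,0,0]
    - [0,0,0]
    - [0,0,0]

```text
clock: 9.05
eef_pos: [494.6, -24.0, 95.3]
tcp_rot: [-3.142, -0.0, 1.894]
contact_force: [-0.0, 0.5, 0.5]
opening: 1.002
grasp_force: 0.0
```

Emit:
play_rows:
  dp:
    - [0,0,-0.3]
    - [0,0,-0.9]
    - [0,0,-1.7]
    - [0,0,-2.5]
    - [0,0,-2.5]
  rot:
    - [0,0,0]
    - [0,0,0]
    - [0,0,0]
    - [0,0,0]
    - [0,0,0]

```text
clock: 9.47
eef_pos: [497.9, -24.2, 200.8]
tcp_rot: [3.134, 0.003, 1.894]
contact_force: [1.0, 0.2, 0.6]
opening: 1.002
grasp_force: 0.0
```

Emit:
play_rows:
  dp:
    - [0,0,0]
    - [0,0,0]
    - [0,0,0]
    - [0,0,0]
    - [0,0,0]
  rot:
    - [0,0,1.1]
    - [0,0,2.2]
    - [0,0,3.3]
    - [0,0,4.4]
    - [0,0,5]

```text
clock: 9.88
eef_pos: [494.5, -24.0, 195.0]
tcp_rot: [-3.141, -0.0, 1.364]
contact_force: [-0.2, 0.3, 0.0]
opening: 1.001
grasp_force: 0.0
```

Emit:
play_rows:
  dp:
    - [0,0,0]
    - [0,0,0]
    - [0,0,0]
    - [0,0,0]
    - [0,0,0]
  rot:
    - [0,0,1.1]
    - [0,0,2.2]
    - [0,0,3.3]
    - [0,0,4.4]
    - [0,0,5]

```text
clock: 10.3
eef_pos: [494.4, -24.0, 194.9]
tcp_rot: [-3.141, 0.0, 0.84]
contact_force: [-0.6, 0.1, -0.2]
opening: 1.0
grasp_force: 0.0
```

Emit:
play_rows:
  dp:
    - [0,0,0]
    - [0,0,0]
    - [0,0,0]
    - [0,0,0]
    - [0,0,0]
  rot:
    - [0,0,1.1]
    - [0,0,2.2]
    - [0,0,3.3]
    - [0,0,4.4]
    - [0,0,5]

```text
clock: 10.72
eef_pos: [494.4, -24.0, 194.9]
tcp_rot: [-3.141, 0.0, 0.317]
contact_force: [-0.9, 0.4, 0.9]
opening: 1.001
grasp_force: 0.0
```

Emit:
play_rows:
  dp:
    - [0,0,0]
    - [0,0,0]
  rot:
    - [0,0,0]
    - [0,0,0]

```text
clock: 10.88
eef_pos: [494.5, -24.0, 195.0]
tcp_rot: [-3.141, 0.0, 0.325]
contact_force: [-0.9, 0.1, -0.6]
opening: 0.998
grasp_force: 0.0
```

```bash
python3 -c "
from h import *
f,s=look('w3')
crop=np.clip(f['color'][100:400,160:480,::-1]*2.2,0,255).astype(np.uint8)
cv2.imwrite('pics/w3c.png',cv2.resize(crop,(640,600),interpolation=cv2.INTER_CUBIC))
go(s,[494.6,-24,96],1.894-np.pi/2)"
```

```text
10.8833 [494.5 -24.  195. ] [-3.141  0.     0.325] 0.9983984724596023 [-0.9  0.1 -0.6]
dp [0.   0.   2.48] rot [-0.    0.    0.02]
```

View pics/w3c.png

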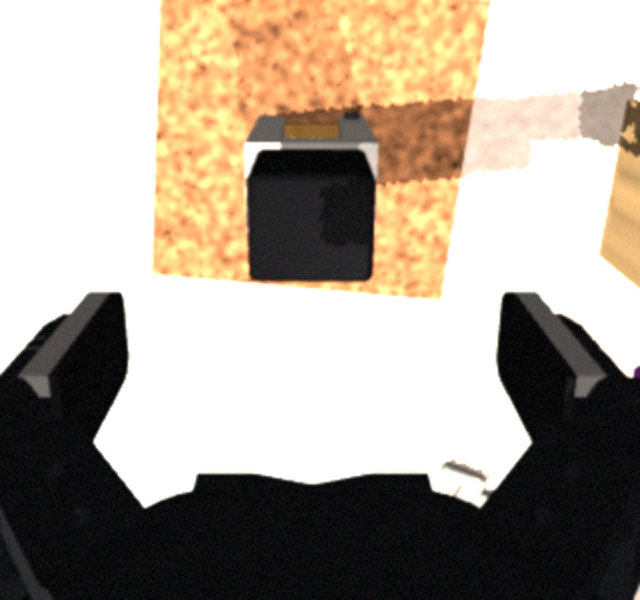

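The grip stands square between the open fingers, at about (316,207) in the full image. Before taking it I'll look at the transformer from close by with the empty gripper.

Emit:
play_rows:
  dp:
    - [0.5,-0.9,-0.8]
    - [0.9,-1.7,-1.5]
    - [1.2,-2.3,-2.2]
    - [1.5,-2.9,-2.6]
    - [1.8,-3.5,-3.1]
  rot:
    - [0,0,0]
    - [0,0,0]
    - [0,0,0]
    - [0,0,0]
    - [0,0,0]

```text
clock: 11.35
eef_pos: [518.8, 133.7, 321.3]
tcp_rot: [-3.141, -0.002, 0.325]
contact_force: [0.5, -0.5, -0.2]
opening: 1.002
grasp_force: 0.0
```

Emit:
play_rows:
  dp:
    - [0.5,-0.8,0]
    - [1,-1.6,0]
    - [1.4,-2.4,0]
    - [1.4,-2.4,0]
    - [1.4,-2.4,0]
  rot:
    - [0,0,0]
    - [0,0,0]
    - [0,0,0]
    - [0,0,0]
    - [0,0,0]

```text
clock: 11.77
eef_pos: [540.9, 242.0, 318.7]
tcp_rot: [3.142, 0.001, 0.328]
contact_force: [-0.4, -0.6, -0.1]
opening: 1.004
grasp_force: 0.0
```

Emit:
play_rows:
  dp:
    - [0,0,0]
    - [0,0,0]
  rot:
    - [0,0,0]
    - [0,0,0]

```text
clock: 11.93
eef_pos: [540.8, 239.4, 319.1]
tcp_rot: [3.141, 0.001, 0.323]
contact_force: [0.9, 0.2, 0.5]
opening: 1.001
grasp_force: 0.0
```

```bash
python3 -c "
from h import *
f,s=look('w4')
cv2.imwrite('pics/w4b.png',np.clip(cv2.resize(f['color'][:,120:520,::-1],(600,600),interpolation=cv2.INTER_CUBIC)*1.6,0,255).astype(np.uint8))
f,s=pickle.load(open('w3.pkl','rb'))
for p in((248,178),(375,178),(372,280),(250,280)): print(wray(f,s,160+p[0]/2,100+p[1]/2,137).round(1))
"
```

```text
11.9333 [540.8 239.4 319.1] [3.141e+00 1.000e-03 3.230e-01] 1.000962565616723 [0.9 0.2 0.5]
[504.6   1.8 137. ]
[518.  -38.2 137. ]
[483.3 -49.8 137. ]
[469.8  -9.6 137. ]
```

View pics/w4b.png

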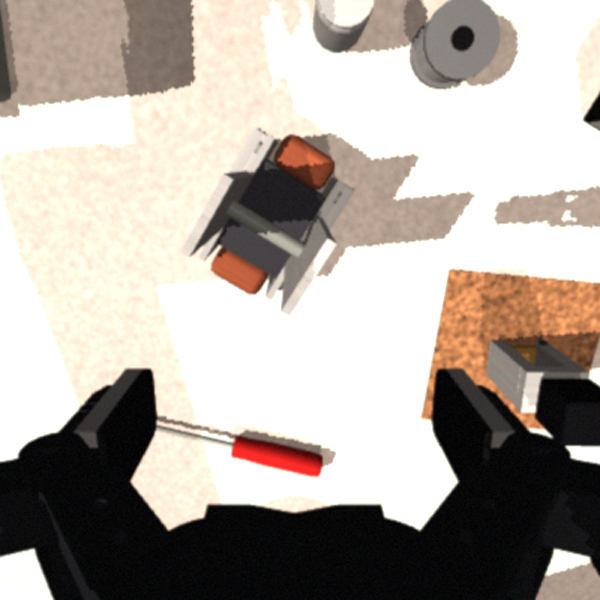

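The wrist view shows the transformer's bar from about (230,208) to (300,250) in the crop. The top edges of the plates run (186,250)–(232,178) and (285,310)–(333,242).

```bash
python3 - <<'E'
from h import *
f,s=pickle.load(open('w4.pkl','rb'))
W=lambda u,v,z: wray(f,s,120+u/1.5,v/1.5,z).round(1)
a,b=W(230,208,128),W(300,250,128);d=b-a;print(a,b,(a+b)/2,np.hypot(*d[:2]),np.arctan2(d[1],d[0]))
for p in((186,250),(232,178),(285,310),(333,242)): print(W(*p,205))
hsv=cv2.cvtColor(f["color"][:,:,::-1].copy(),cv2.COLOR_BGR2HSV)
mk=((hsv[...,0]<12)&(hsv[...,1]>120)&(hsv[...,2]>60)).astype(np.uint8)
k,l,st,c=cv2.connectedComponentsWithStats(mk)
C=[wray(f,s,*c[i],65) for i in range(1,k) if st[i,4]>300 and st[i,1]<220 and st[i,0]<400 and st[i,0]>200];print(np.round(C,1),np.mean(C,0))
for i in (0,): d=C[0]-C[1];print(np.arctan2(d[1],d[0]))
im=np.clip(cv2.resize(f['color'][75:215,230:360,::-1],(557,600),interpolation=cv2.INTER_CUBIC)*1.3,0,255).astype(np.uint8)
cv2.imwrite('pics/w4c.png',im)
E
```

```text
[563.7 294.4 128. ] [551. 238. 128.] [557.35 266.2  128.  ] 57.81219594514637 -1.7922795241510012
[543.5 303.5 205. ]
[588.9 290.2 205. ]
[527.8 240.3 205. ]
[573.6 227.5 205. ]
[[613.5 253.2  65. ]
 [505.9 278.7  65. ]] [559.73412497 265.96029819  65.        ]
-0.23221340291000048
```

View pics/w4c.png

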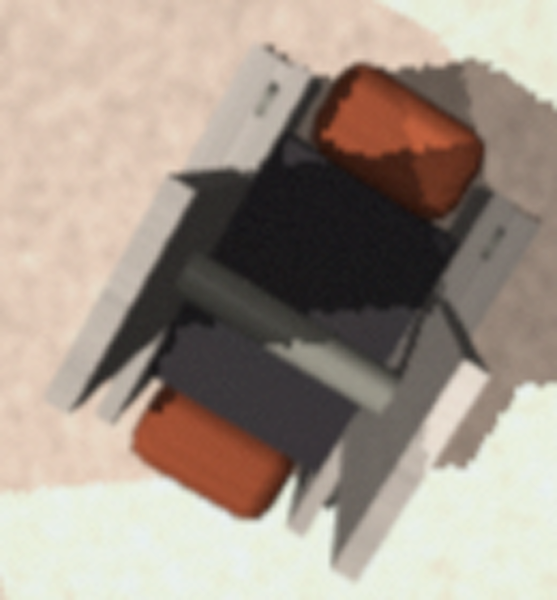

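The closer crop gives the plate-top centrelines as (59,406)–(182,183) and (344,573)–(477,366), and the bar as (192,270)–(390,398).

```bash
python3 - <<'E'
from h import *
f,s=pickle.load(open('w4.pkl','rb'))
W=lambda u,v,z: wray(f,s,230+u/4.285,75+v/4.285,z)[:2]
L=[W(59,406,205),W(182,183,205)];R=[W(344,573,205),W(477,366,205)]
ang=lambda d:np.arctan2(d[1],d[0]).round(3)
print(np.round(L+R,1),np.mean(L+R,0),ang(L[1]-L[0]),ang(R[1]-R[0]),ang(L[0]+L[1]-R[0]-R[1])-1.571)
B=[W(192,270,130),W(390,398,130)];print(np.mean(B,0),ang(B[0]-B[1])-1.571,B)
go(s,[494.3,-24,200],1.894-np.pi/2)
E
```

```text
[[540.9 303. ]
 [589.  292.1]
 [526.1 239.5]
 [574.2 228.3]] [557.54431543 265.71910841] -0.222 -0.23 -0.22999999999999998
[557.79618163 264.79958129] -0.2549999999999999 [array([565.14278174, 292.96022247]), array([550.44958151, 236.63894012])]
dp [-3.19  5.87  2.98] rot [0.   0.01 0.  ]
```

Emit:
play_rows:
  dp:
    - [-0.5,0.8,0]
    - [-1,1.6,0]
    - [-1.4,2.4,0]
    - [-1.8,3.2,0.3]
    - [-2.1,3.9,0.7]
  rot:
    - [0,0,0]
    - [0,0,0]
    - [0,0,0]
    - [0,0,0]
    - [0,0,0]

```text
clock: 12.4
eef_pos: [510.6, 63.0, 292.6]
tcp_rot: [3.141, -0.003, 0.322]
contact_force: [1.2, 0.1, 0.7]
opening: 1.0
grasp_force: 0.0
```

Emit:
play_rows:
  dp:
    - [-0.5,0.7,0.6]
    - [-0.8,1.4,1.2]
    - [-1.1,1.97,1.8]
    - [-1.1,1.97,2.3]
    - [-1.1,1.97,2.3]
  rot:
    - [0,0,0]
    - [0,0,0]
    - [0,0,0]
    - [0,0,0]
    - [0,0,0]

```text
clock: 12.82
eef_pos: [491.2, -24.9, 196.2]
tcp_rot: [-3.14, 0.005, 0.319]
contact_force: [-0.8, -0.2, -0.3]
opening: 1.0
grasp_force: 0.0
```

Emit:
play_rows:
  dp:
    - [0,0,0]
    - [0,0,0]
  rot:
    - [0,0,0]
    - [0,0,0]

```text
clock: 12.98
eef_pos: [494.9, -22.9, 200.6]
tcp_rot: [3.141, -0.001, 0.323]
contact_force: [-0.0, 0.9, 1.2]
opening: 1.001
grasp_force: 0.0
```

```bash
python3 -c "
from h import *
from rig import telemetry
go(telemetry.sense(),[494.3,-24,97],1.894-np.pi/2)"
```

```text
dp [-0.03  0.02  2.59] rot [ 0.   -0.01 -0.  ]
```

Emit:
play_rows:
  dp:
    - [-0.03,0.02,0.6]
    - [-0.03,0.02,1.4]
    - [-0.03,0.02,2.1]
    - [-0.03,0.02,2.5]
    - [-0.03,0.02,2.57]
  rot:
    - [0,0,0]
    - [0,0,0]
    - [0,0,0]
    - [0,0,0]
    - [0,0,0]

```text
clock: 13.4
eef_pos: [492.7, -23.3, 95.3]
tcp_rot: [-3.141, 0.002, 0.324]
contact_force: [-0.1, 0.5, -0.6]
opening: 1.0
grasp_force: 0.0
```

Emit:
play_rows:
  dp:
    - [0,0,0]
    - [0,0,0]
    - [0,0,0]
  rot:
    - [0,0,0]
    - [0,0,0]
    - [0,0,0]

```text
clock: 13.65
eef_pos: [494.8, -23.8, 98.3]
tcp_rot: [3.14, -0.003, 0.324]
contact_force: [0.2, -0.6, 0.2]
opening: 1.002
grasp_force: 0.0
```

Emit:
play_rows:
  dp:
    - [0,0,0]
    - [0,0,0]
    - [0,0,0]
    - [0,0,0]
    - [0,0,0]
  rot:
    - [0,0,0]
    - [0,0,0]
    - [0,0,0]
    - [0,0,0]
    - [0,0,0]
  fingers: 0
  grip_force: 80

```text
clock: 14.07
eef_pos: [493.7, -24.0, 97.2]
tcp_rot: [3.141, -0.001, 0.323]
contact_force: [-2.5, 0.7, 6.5]
opening: 0.504
grasp_force: 80.6
```

Emit:
play_rows:
  dp:
    - [0,0,0]
    - [0,0,0]
    - [0,0,0]
    - [0,0,0]
    - [0,0,0]
  rot:
    - [0,0,0]
    - [0,0,0]
    - [0,0,0]
    - [0,0,0]
    - [0,0,0]

```text
clock: 14.48
eef_pos: [493.7, -24.0, 97.2]
tcp_rot: [3.141, -0.001, 0.323]
contact_force: [-1.3, 0.1, 6.9]
opening: 0.506
grasp_force: 80.6
```

Emit:
play_rows:
  dp:
    - [0,0,-0.4]
    - [0,0,-1.1]
    - [0,0,-1.9]
    - [0,0,-2.7]
    - [0,0,-3.5]
  rot:
    - [0,0,0]
    - [0,0,0]
    - [0,0,0]
    - [0,0,0]
    - [0,0,0]

```text
clock: 14.9
eef_pos: [492.5, -24.0, 237.5]
tcp_rot: [-3.141, 0.001, 0.323]
contact_force: [0.1, 0.2, -2.8]
opening: 0.505
grasp_force: 82.1
```

Emit:
play_rows:
  dp:
    - [0,0,-0.8]
    - [0,0,-1.6]
    - [0,0,-2.4]
    - [0,0,-2.4]
    - [0,0,-2.4]
  rot:
    - [0,0,0]
    - [0,0,0]
    - [0,0,0]
    - [0,0,0]
    - [0,0,0]

```text
clock: 15.32
eef_pos: [493.9, -24.1, 333.8]
tcp_rot: [3.14, -0.003, 0.323]
contact_force: [0.3, 0.3, -4.2]
opening: 0.506
grasp_force: 82.7
```

```bash
python3 -c "
from h import *
from rig import telemetry
go(telemetry.sense(),[557.6,266.3,333],1.341)"
```

```text
dp [ 3.82 -6.38  0.02] rot [ 0.02 -0.02 -9.72]
```

Emit:
play_rows:
  dp:
    - [0.4,-0.7,0]
    - [0.8,-1.4,0]
    - [1.2,-2.0,0]
    - [1.6,-2.7,0]
    - [1.9,-3.2,0]
  rot:
    - [0,0,0]
    - [0,0,0]
    - [0,0,0]
    - [0,0,0]
    - [0,0,0]

```text
clock: 15.73
eef_pos: [523.9, 123.4, 330.0]
tcp_rot: [-3.141, 0.003, 0.323]
contact_force: [0.0, 0.2, -2.5]
opening: 0.506
grasp_force: 83.0
```

Emit:
play_rows:
  dp:
    - [0.4,-0.7,0]
    - [0.8,-1.4,0]
    - [1.2,-2.0,0]
    - [1.6,-2.7,0]
    - [1.92,-3.18,0]
  rot:
    - [0,0,0]
    - [0,0,0]
    - [0,0,0]
    - [0,0,0]
    - [0,0,0]

```text
clock: 16.15
eef_pos: [556.2, 268.5, 329.6]
tcp_rot: [-3.141, 0.004, 0.324]
contact_force: [1.0, 0.2, -3.4]
opening: 0.503
grasp_force: 83.0
```

Emit:
play_rows:
  dp:
    - [0,0,0]
    - [0,0,0]
    - [0,0,0]
    - [0,0,0]
    - [0,0,0]
  rot:
    - [0,0,-1]
    - [0,0,-2]
    - [0,0,-3]
    - [0,0,-4]
    - [0,0,-4.9]

```text
clock: 16.57
eef_pos: [556.1, 266.1, 329.5]
tcp_rot: [-3.14, 0.004, 0.842]
contact_force: [0.5, 1.0, -3.2]
opening: 0.508
grasp_force: 83.4
```

Emit:
play_rows:
  dp:
    - [0,0,0]
    - [0,0,0]
    - [0,0,0]
    - [0,0,0]
    - [0,0,0]
  rot:
    - [0,0,-1]
    - [0,0,-2]
    - [0,0,-3]
    - [0,0,-4]
    - [0,0,-4.82]

```text
clock: 16.98
eef_pos: [556.1, 266.0, 329.6]
tcp_rot: [-3.138, 0.003, 1.346]
contact_force: [-0.1, -0.3, -3.2]
opening: 0.507
grasp_force: 83.4
```

Emit:
play_rows:
  dp:
    - [0,0,0]
    - [0,0,0]
    - [0,0,0]
  rot:
    - [0,0,0]
    - [0,0,0]
    - [0,0,0]

```text
clock: 17.23
eef_pos: [556.7, 266.2, 331.1]
tcp_rot: [-3.14, 0.001, 1.338]
contact_force: [0.5, -0.1, -3.5]
opening: 0.504
grasp_force: 83.4
```

```bash
python3 -c "
from h import *
from rig import telemetry,optics
s=telemetry.sense();print(s['eef_pos'],s['tcp_rot'])
go(s,[557.6,266.3,333],1.341)
f=optics.grab_frame('scene');g=optics.grab_frame('side');pickle.dump((f,g),open('f5.pkl','wb'))
a=cv2.resize(f['color'][130:290,350:480,::-1],(400,492),interpolation=cv2.INTER_CUBIC)
b=cv2.resize(g['color'][140:400,200:400,::-1],(400,520),interpolation=cv2.INTER_CUBIC)
m=np.zeros((520,800,3),np.uint8);m[:492,:400]=a;m[:,400:]=b
cv2.imwrite('pics/m5.png',np.clip(m*1.4,0,255).astype(np.uint8))"
```

```text
[556.72038086 266.22221125 331.12071897] [-3.13992718e+00  1.30797692e-03  1.33803388e+00]
dp [ 0.01  0.02 -0.05] rot [-0.02  0.01 -0.03]
```

View pics/m5.png

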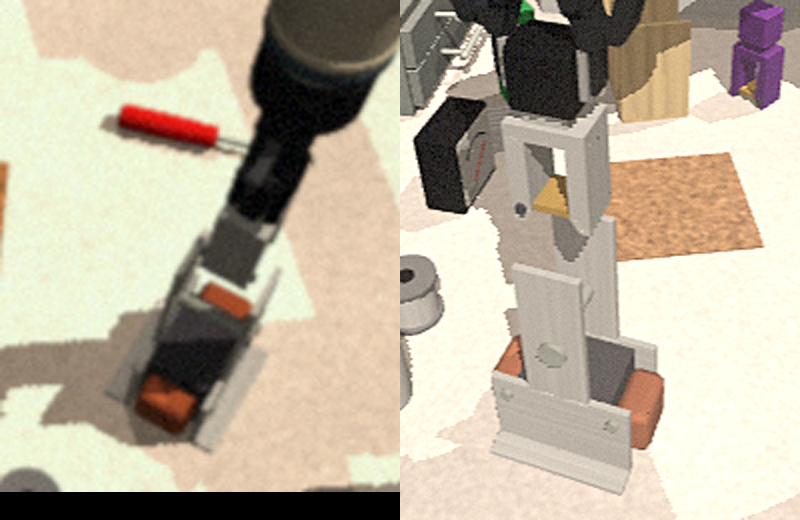

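The handle hangs squarely over the transformer, its legs lined up to straddle the bar between the plates. I'll go down in stages and watch the force.

Emit:
play_rows:
  dp:
    - [0,0.02,0.4]
    - [0,0.02,0.8]
    - [0,0.02,1.1]
    - [0,0.02,1.3]
    - [0,0.02,1.3]
  rot:
    - [0,0,-0.03]
    - [0,0,-0.03]
    - [0,0,-0.03]
    - [0,0,-0.03]
    - [0,0,-0.03]

```text
clock: 17.75
eef_pos: [557.0, 265.9, 278.4]
tcp_rot: [-3.139, 0.002, 1.344]
contact_force: [0.1, -0.1, -3.0]
opening: 0.506
grasp_force: 83.5
```

Emit:
play_rows:
  dp:
    - [0,0,0.3]
    - [0,0,0.6]
    - [0,0,0.9]
    - [0,0,1.2]
    - [0,0,1.3]
  rot:
    - [0,0,0]
    - [0,0,0]
    - [0,0,0]
    - [0,0,0]
    - [0,0,0]

```text
clock: 18.17
eef_pos: [556.9, 265.8, 225.8]
tcp_rot: [-3.139, 0.002, 1.344]
contact_force: [-0.5, 0.3, -3.5]
opening: 0.507
grasp_force: 83.5
```

Emit:
play_rows:
  dp:
    - [0,0,0.1]
    - [0,0,0.2]
    - [0,0,0.3]
    - [0,0,0.4]
    - [0,0,0.4]
  rot:
    - [0,0,0]
    - [0,0,0]
    - [0,0,0]
    - [0,0,0]
    - [0,0,0]

```text
clock: 18.58
eef_pos: [558.4, 266.4, 212.7]
tcp_rot: [3.141, -0.001, 1.344]
contact_force: [-0.3, -0.7, 3.6]
opening: 0.507
grasp_force: 84.1
```

Emit:
play_rows:
  dp:
    - [0,0,0.12]
    - [0,0,0.24]
    - [0,0,0.36]
    - [0,0,0.5]
    - [0,0,0.6]
  rot:
    - [0,0,0]
    - [0,0,0]
    - [0,0,0]
    - [0,0,0]
    - [0,0,0]

```text
clock: 19.0
eef_pos: [559.2, 266.6, 188.8]
tcp_rot: [3.139, -0.001, 1.344]
contact_force: [3.5, -0.7, 2.5]
opening: 0.507
grasp_force: 84.0
```

Emit:
play_rows:
  dp:
    - [0,0,0.1]
    - [0,0,0.2]
    - [0,0,0.3]
    - [0,0,0.4]
    - [0,0,0.4]
  rot:
    - [0,0,0]
    - [0,0,0]
    - [0,0,0]
    - [0,0,0]
    - [0,0,0]

```text
clock: 19.42
eef_pos: [556.2, 265.8, 170.5]
tcp_rot: [-3.138, 0.002, 1.344]
contact_force: [-0.2, -0.3, -4.0]
opening: 0.508
grasp_force: 83.5
```

Emit:
play_rows:
  dp:
    - [0,0,0]
    - [0,0,0]
    - [0,0,0]
  rot:
    - [0,0,0]
    - [0,0,0]
    - [0,0,0]

```text
clock: 19.67
eef_pos: [557.3, 266.3, 172.2]
tcp_rot: [-3.14, 0.001, 1.344]
contact_force: [0.3, -0.5, -3.6]
opening: 0.502
grasp_force: 83.5
```

Emit:
play_rows:
  dp:
    - [0,0,0.04]
    - [0,0,0.08]
    - [0,0,0.12]
    - [0,0,0.15]
    - [0,0,0.15]
  rot:
    - [0,0,0]
    - [0,0,0]
    - [0,0,0]
    - [0,0,0]
    - [0,0,0]

```text
clock: 20.08
eef_pos: [557.7, 266.2, 166.1]
tcp_rot: [-3.141, 0.0, 1.344]
contact_force: [0.3, 0.5, -4.3]
opening: 0.508
grasp_force: 83.5
```

Emit:
play_rows:
  dp:
    - [0,0,0.01]
    - [0,0,0.02]
    - [0,0,0.03]
    - [0,0,0.03]
    - [0,0,0.03]
  rot:
    - [0,0,0]
    - [0,0,0]
    - [0,0,0]
    - [0,0,0]
    - [0,0,0]

```text
clock: 20.5
eef_pos: [558.0, 266.3, 165.3]
tcp_rot: [3.142, -0.0, 1.344]
contact_force: [-0.6, -0.8, -2.6]
opening: 0.507
grasp_force: 83.7
```

Emit:
play_rows:
  dp:
    - [0,0,0.01]
    - [0,0,0.02]
    - [0,0,0.03]
    - [0,0,0.03]
    - [0,0,0.03]
  rot:
    - [0,0,0]
    - [0,0,0]
    - [0,0,0]
    - [0,0,0]
    - [0,0,0]

```text
clock: 20.92
eef_pos: [558.0, 266.5, 165.3]
tcp_rot: [3.141, -0.0, 1.344]
contact_force: [-4.3, -1.2, 7.6]
opening: 0.511
grasp_force: 84.9
```

Emit:
play_rows:
  dp:
    - [0,0,0]
    - [0,0,0]
    - [0,0,0]
    - [0,0,0]
    - [0,0,0]
  rot:
    - [0,0,0]
    - [0,0,0]
    - [0,0,0]
    - [0,0,0]
    - [0,0,0]
  fingers: 1

```text
clock: 21.33
eef_pos: [558.0, 266.3, 164.0]
tcp_rot: [-3.142, -0.0, 1.344]
contact_force: [0.4, -0.5, -0.4]
opening: 1.001
grasp_force: 0.0
```

Emit:
play_rows:
  dp:
    - [0,0,0]
    - [0,0,0]
    - [0,0,0]
  rot:
    - [0,0,0]
    - [0,0,0]
    - [0,0,0]

```text
clock: 21.58
eef_pos: [558.0, 266.3, 164.1]
tcp_rot: [3.142, 0.0, 1.344]
contact_force: [-0.4, 1.1, 0.1]
opening: 0.999
grasp_force: 0.0
```

Emit:
play_rows:
  dp:
    - [0,0,-0.3]
    - [0,0,-0.8]
    - [0,0,-1.5]
    - [0,0,-2.2]
    - [0,0,-3]
  rot:
    - [0,0,0]
    - [0,0,0]
    - [0,0,0]
    - [0,0,0]
    - [0,0,0]

```text
clock: 22.0
eef_pos: [557.5, 266.0, 285.6]
tcp_rot: [-3.141, 0.001, 1.344]
contact_force: [0.5, 0.4, -0.5]
opening: 1.002
grasp_force: 0.0
```

Emit:
play_rows:
  dp:
    - [0,0,-0.5]
    - [0,0,-0.5]
    - [0,0,-0.5]
    - [0,0,-0.5]
    - [0,0,-0.5]
  rot:
    - [0,0,0]
    - [0,0,0]
    - [0,0,0]
    - [0,0,0]
    - [0,0,0]

```text
clock: 22.42
eef_pos: [557.3, 266.0, 302.9]
tcp_rot: [-3.14, 0.001, 1.344]
contact_force: [0.4, -0.5, -0.6]
opening: 1.003
grasp_force: 0.0
```

```bash
python3 -c "
from h import *
from rig import telemetry,optics
f=optics.grab_frame('scene');g=optics.grab_frame('side');w=optics.grab_frame('wrist')
m=np.zeros((560,800,3),np.uint8)
m[:,:400]=cv2.resize(g['color'][210:378,230:350,::-1],(400,560),interpolation=cv2.INTER_CUBIC)
m[:300,400:]=cv2.resize(f['color'][200:290,370:490,::-1],(400,300),interpolation=cv2.INTER_CUBIC)
m[310:560,400:]=cv2.resize(w['color'][:,:,::-1],(400,250))
cv2.imwrite('pics/m6.png',np.clip(m*1.4,0,255).astype(np.uint8))"
```

```text
(no output)
```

View pics/m6.png

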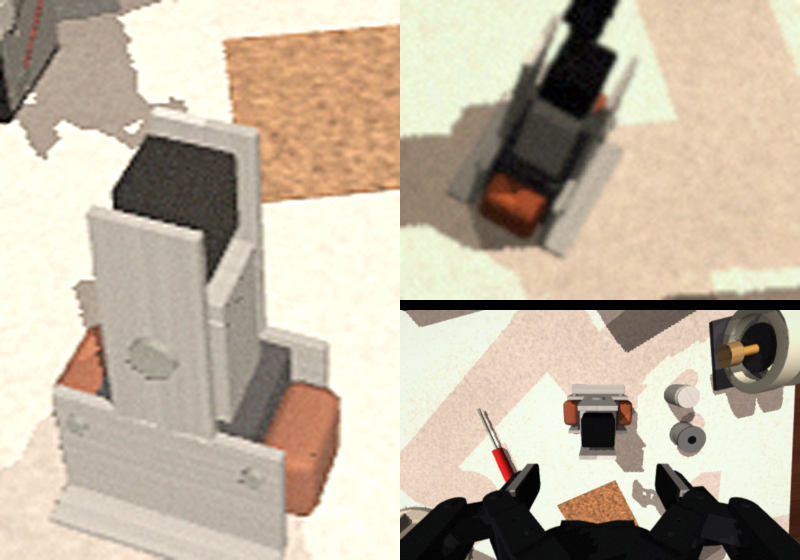

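The handle stands upright between the plates with its grip top level with theirs, and its feet are on the core. The force dropped back when the gate snapped shut, so I'm handing in.

```bash
python3 -c "
from rig import r
print(r.sign_off())"
```

```text
the job is handed in; nothing more can be done
None
```

I stood the handle on the mat, regripped it by its other two faces and pressed it over the lifting bar; it stands upright on the core, released. I handed the job in at about 22 s, but the hand-in returned no verdict, and I judged the gate shut from the drop in force because no picture showed it.

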